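Weigh the objective carrier on the spring balance

TASK

Weigh the steel objective carrier: pick it up by its grip tab and hang its wire bail on the hook of the spring balance stand. Keep hold and let the weight down onto the spring slowly (about 2 cm/s) until the spring carries all of it, and only then let go, so that the pointer neither drops nor springs up on release. Leave the carrier hanging still, and do not disturb the other things.

Things in the scene. Friction and masses are not known exactly. Their poses are not given: they have to be found in the camera images.
- carrier: The loose load: an open steel tray, 54 (x) x 104 (y) x 40 mm high, with two upright screw-top cases fixed in it (tops 79 mm up) and a bail of 6 mm wire in its y-z plane: uprights at both y ends up to 92 mm, then slopes to an apex with a 12 mm flat in the middle. Starts on the mouse pad (3 mm thick). Origin: centre of the underside. Mass unknown, 0.28 to 0.95 kg, new each time; centre of mass under the tab.
- carrier_grip (a point): Centre of the carrier's grip tab, a grey plate 26 (x) x 16 (y) x 52 mm that stands on the bail's apex; 180 mm above the tray's underside, the tab's top is at 200 mm. Grasp it from above across its 16 mm (the carrier's y); turned with the carrier, z up.
- carrier_apex (a point): Underside of the apex of the carrier's bail, 145 mm above the tray's underside, 35 mm straight below carrier_grip. The hook goes in under it along the carrier's x (either way round); 60 mm are free between it and the cases.
- balance: Spring balance stand, fixed, placed and turned anew each time: grey base 110 x 110 x 14 mm, white column 56 mm wide, its centre 88 mm behind the hook's seat, 313 mm high, graduated. Origin: on the desk straight under the hook's seat. Axes: z up, x from the hook's tip toward the column.
- hook_seat (a point): Top of the hook in the middle of its seat, a 14 mm flat, where the bail hangs; 262 mm above the desk unloaded, moves down with the pointer. The hook is an 8 mm bar along the stand's x: from a shoulder 28 mm behind this point (14 mm higher) it slopes to the flat and ends in an upturned tip 23 mm ahead (-x), whose top is 20 mm above this point. Axes as the stand's.
- hook (a joint): Travel of hook and pointer down the column, m: 0 unloaded, grows downward, stop at 0.085. Spring 130 N/m, lightly damped: it settles at weight / 130 (m, N), so at 0.02 to 0.072 for this carrier. Let go 0.6 N off the balance point, it already jumps.
- coverslip_box: Bystander, loose, leave alone: white square box, 29 across, 17 mm high; origin at the centre of its underside.
- slide_mailer: Bystander, loose, leave alone: flat white box, 34x84x15 mm; origin at the centre of its underside.
- tally_counter: Bystander, loose, leave alone: round hand counter with a lever, 54x62x33 mm; origin at the centre of its underside.
- petri_dish: Bystander, loose, leave alone: clear dish, 58 across, 16 mm high; origin at the centre of its underside.
- mouse: Bystander, loose, leave alone: black computer mouse, 104x68x44 mm; origin at the centre of its underside.
- tape_roll: Bystander, loose, leave alone: roll of tape lying flat, 104 across, 25 mm high; origin at the centre of its underside.
- vial: Bystander, loose, leave alone: glass vial with white cap, 22 across, 52 mm high; origin at the centre of its underside.
- lens_blower: Bystander, loose, leave alone: rubber bulb with nozzle upright, 49 across, 120 mm high; origin at the centre of its underside.
- microscope: Fixed microscope, 610 mm high, to the right of the carrier: keep the arm clear of it. Its left side lies along y = -0.21 (x under 0.65; at -0.14 farther back); its eyepieces reach out toward the robot to x = 0.43 at y = -0.32 to -0.50, 0.40 to 0.50 m above the desk.
Things that resemble listed ones, but are neither listed nor needed, are in the scene too. Of the things that look like the carrier, the larger one is meant.

How it is judged (in metres and radians):
On the way, in this order (a step that is already met when the one before it is completed fails the run):
1. the carrier is lifted by the gripper (height (world z) of carrier_apex above 0.2 m and contact force between the fingers and carrier above 1 N), for 0.2 s.
2. the bail is on the hook, still held, and begins to draw the spring (distance between carrier_apex and hook_seat below 0.015 m and value of joint hook above 0.004 m and contact force between the fingers and carrier above 1 N), for 0.2 s.
At the end, for the whole second after the job is handed in: the carrier hangs freely by its bail in the seat of the hook (apex within 15 mm of the middle of the seat), upright within 0.2 rad, clear of the desk and still (under 40 mm/s, pointer under 10 mm/s), its whole weight shown by the pointer (12 to 82 mm of travel) (distance between carrier_apex and hook_seat below 0.015 m and contact force between carrier and balance above 1.5 N and value of joint hook between 0.012 and 0.082 m and velocity of joint hook between -0.01 and 0.01 m/s and angle between carrier_apex's own z axis and vertical below 0.2 rad and linear speed of carrier below 0.04 m/s); the robot touches nothing.
It fails at once if the pointer moves faster than 60 mm/s (load dropped on the spring, or let go before or after the balance point) (velocity of joint hook above 0.06 m/s or velocity of joint hook below -0.06 m/s).
It fails at once if the carrier is jammed, jerked or pushed onto the hook with more than 22 N (contact force between carrier and balance above 22 N).
It fails at once if the robot itself presses on the stand or its hook with more than 5 N (contact force between any of the arm, the fingers and balance above 5 N).
It fails at once if another thing on the desk is pushed more than 30 mm (distance of any of coverslip_box, slide_mailer, tally_counter, petri_dish, mouse, tape_roll, vial, lens_blower from where it was at the start of the episode above 0.03 m).
It also fails if it takes over 70 s, if anything falls off the work surface, if the arm or the gripper's body presses on something with over 40 N, if the wrist force passes 120 N, or if a joint passes its speed limit or range.

ROBOT

A 6-joint arm with a two-finger parallel gripper is mounted at the origin on a cart in front of the work surface, level with it; the furniture and walls round the work are solid. World frame = base frame: x ahead of the robot, y to its left, z up, the work surface at z = 0. Lengths are in m, angles in degrees, forces in N, time in s.
With the tool pointing down it reaches from about 0.25 to 0.725 m from the base axis. Payload 9.7 kg.
Tool frame: the origin (TCP) lies midway between the tips of the shut fingers; the grasp point (between the pads) lies 19 mm behind it; z points along the fingers, y is the direction in which the jaws open and shut (so a half turn about z gives the same grasp; the last joint's range is limited). The gripper opens to 85 mm and grips with 20 to 120 N. Pads are 22 mm wide; open, the fingers measure 114 mm over their backs; the gripper's body (76 mm by 85 mm) begins 54 mm behind the grasp point. The pads swing forward as they close: fully open they stand 13 mm farther back than shut.
Start: joints at [-77.063, 4.979, 10.078, 95.1, 0, 90], TCP at [0.123, -0.536, 0.231] pointing down, gripper open.
Joint ranges: [-179.16, 179.16], [-48.56, 103.87], [-65.8, 70.77], [-126.05, 130.52], [-82.76, 87.17], [-180, 180]. Speed limits (degrees/s): [127.2, 127.2, 147.25, 180, 180, 180].

INTERFACE

Orientations are given as [roll, pitch, yaw] about the fixed x, y, z axes, in that order (R = Rz(yaw) Ry(pitch) Rx(roll)).
In Python, from workcell import get_obs, camera, get_calibration, job_done gives the robot as it stands.
- The arm moves only by the tool play_rows, never from a script. Its argument "commands" is text: rows parted by semicolons, each of 5 numbers parted by spaces: the opening, from 0 (shut) to 1 (fully open), then the shift along the world's x, y, z in mm, then the turn about the world's z in degrees. A call has 1 to 10 rows; each row is the pose to reach, as a shift and turn from the pose commanded when the call began; what a row does not reach only later rows make up. A row lasts 1/12 s, in which the tool goes at most 41.7 mm and 7.16 degrees, less where a joint would pass 70% of its speed; a pose out of reach is approached as far as the arm can. A call with a gripper value outside its range is refused whole. The fingers move at their own pace and stop on an object; "force" is the grip in N (left out, the last holds). Time passes only in rows, so rows that repeat a pose let the fingers close. It gives the time, the measured TCP pose, the force and the opening at its end, in the units of the state.
- get_obs(): the state, without advancing time (a new reading comes with each control period).
- camera(name): name is "scene" or "top" or "wrist"; returns the picture (480x640x3 uint8, red, green, blue); there is no depth.
- get_calibration(name): a dict with "fx", "fy", "cx", "cy" (pixels), "eye" and "attitude" of the camera in the world; the wrist camera has in their place "mount" (4x4, takes a point from camera to tool coordinates, whose origin is the TCP and whose axes are the flange's). Camera axes: x right, y down, z forward; pixel columns grow to the right and rows downward; lengths in m; the calibration is good to about 2 mm. The wrist camera is an equidistant fisheye: a pixel r from the principal point sees the ray r / f radians off the axis. A picture is of the moment at which its call begins: read the wrist's pose just before it. get_calibration takes no time and is no camera call.
- job_done(): hands the job in, once; it reports no verdict.
The state is a dict: "time": time; "q": joint angles; "qd": joint speeds; "joint_efforts": joint torques, N m; "ee_pos": TCP position; "tcp_rot": TCP orientation; "wrist_force": force on the tool from outside, world axes, zero at the start; "torque": the same for the moment, N m; "opening": finger opening in m.
Only numpy, scipy, OpenCV 4.12 (cv2) and the standard library are available. Lean on these libraries where they do the work, as an engineer would, in place of code of your own. Each camera call takes 0.05 s, during which the arm holds its last target.

## Working session

There is one attempt and no reset: what is moved stays moved. The work goes in short steps, Python scripts to look and compute and a tool call to move; the robot and the scene stay as the last step left them, time stands still between calls to the robot, and variables do not carry over. Pictures are saved under pics/ and viewed, and the job is handed in when it is done.

Besides the shell and the picture viewer there is one more tool, called after ">>>" as name(argument=value, ...), one argument or row to a line, values as JSON. play_rows: Moves the arm, as the interface text tells. Its arguments: {"type":"object","properties":{"commands":{"type":"string"},"force":{"type":"number"}},"required":["commands"]}

```bash
mkdir -p pics; ls
python3 - <<'E'
from workcell import *
import cv2
print(get_obs())
for n in ["scene","top","wrist"]:
    c=get_calibration(n); print(n,c)
    cv2.imwrite(f"pics/{n}0.png",camera(n)[:,:,::-1])
E
```

```text
pics
{'time': 0.0, 'q': array([-7.70633217e+01,  5.01162863e+00,  1.00341949e+01,  9.50992869e+01,
        8.76799290e-04,  8.99998123e+01]), 'qd': array([ 0.09777268, -0.00794843, -0.057817  ,  0.02140601,  0.00703638,
        0.00720412]), 'joint_efforts': array([ 1.93387139e-03, -5.20400441e+01,  4.64797926e+01,  1.66661519e-02,
        1.80669863e-04, -3.25037286e-05]), 'ee_pos': array([ 0.12308388, -0.53581646,  0.23057567]), 'tcp_rot': array([-1.79923279e+02, -8.77049849e-04,  1.29368648e+01]), 'wrist_force': array([-0.23729986, -0.19329198, -0.09502522]), 'torque': array([ 0.02745881, -0.01710332,  0.0423531 ]), 'opening': 0.08574671328116755}
scene {'fx': 496.8180462631248, 'fy': 496.8180462631248, 'cx': 328.07574903798957, 'cy': 237.81947996971223, 'eye': array([-0.69917435,  0.31647149,  0.91880936]), 'attitude': array([-120.1802273 ,   -1.00661511, -107.21729485])}
top {'fx': 488.61135205854123, 'fy': 488.61135205854123, 'cx': 318.6690822525428, 'cy': 242.32348902445315, 'eye': array([ 0.36414466, -0.05129199,  1.60032037]), 'attitude': array([-172.51313391,   -1.3558931 ,  -90.73763391])}
wrist {'fx': 371.64829954431775, 'fy': 371.64829954431775, 'cx': 318.85918659047485, 'cy': 244.75007925332582, 'mount': array([[ 5.17014149e-04, -9.51879714e-01, -3.06471440e-01,
         7.82153249e-02],
       [ 9.99999631e-01,  7.02573081e-04, -4.95155779e-04,
         3.37048447e-04],
       [ 6.86647324e-04, -3.06471071e-01,  9.51879725e-01,
        -1.43323981e-01],
       [ 0.00000000e+00,  0.00000000e+00,  0.00000000e+00,
         1.00000000e+00]])}
```

View pics/scene0.png

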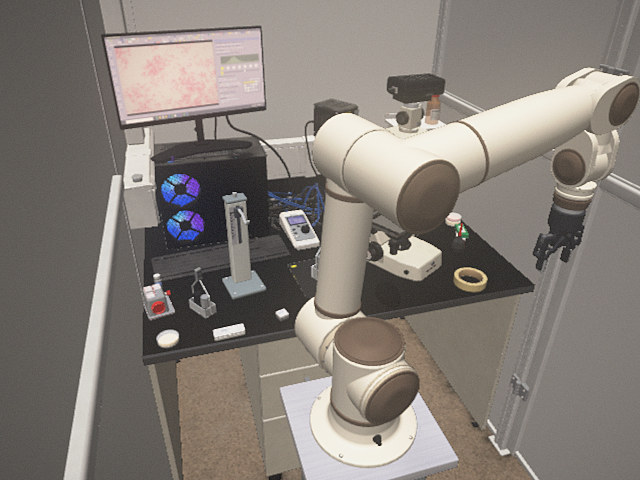

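View pics/top0.png

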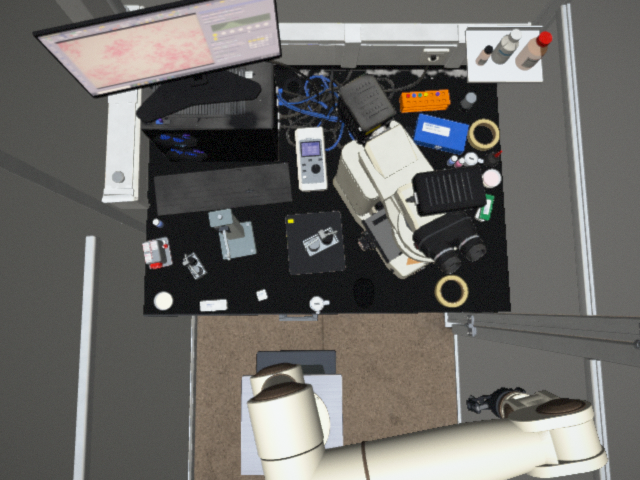

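The candidates that look like the carrier are, in the top picture, (322,240) on the mouse pad and (194,265) on the bare desk to the left, which looks smaller. The balance is at about (235,235). I'll check both in enlarged crops.

Run:
```python
import cv2,numpy as np
im=cv2.imread("pics/top0.png")
def crop(r0,r1,c0,c1,s,n):
    cv2.imwrite(n,cv2.resize(im[r0:r1,c0:c1],None,fx=s,fy=s,interpolation=cv2.INTER_CUBIC))
crop(205,280,285,360,8,"pics/c1.png")
crop(200,290,170,270,8,"pics/c2.png")
```

```text
(no output)
```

View pics/c1.png

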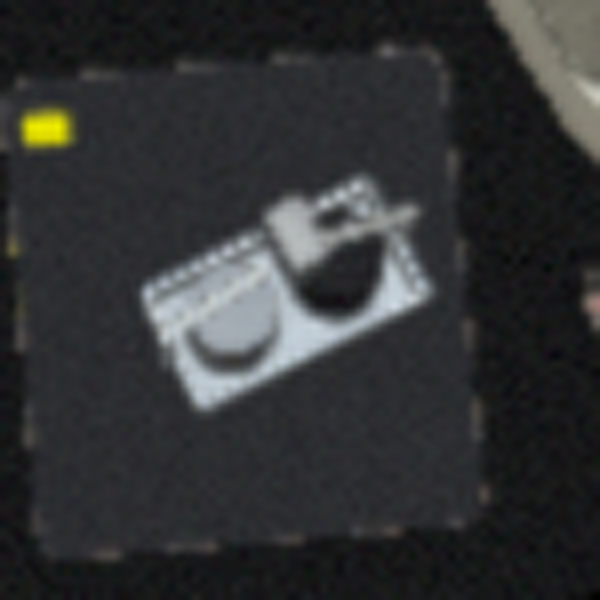

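View pics/c2.png

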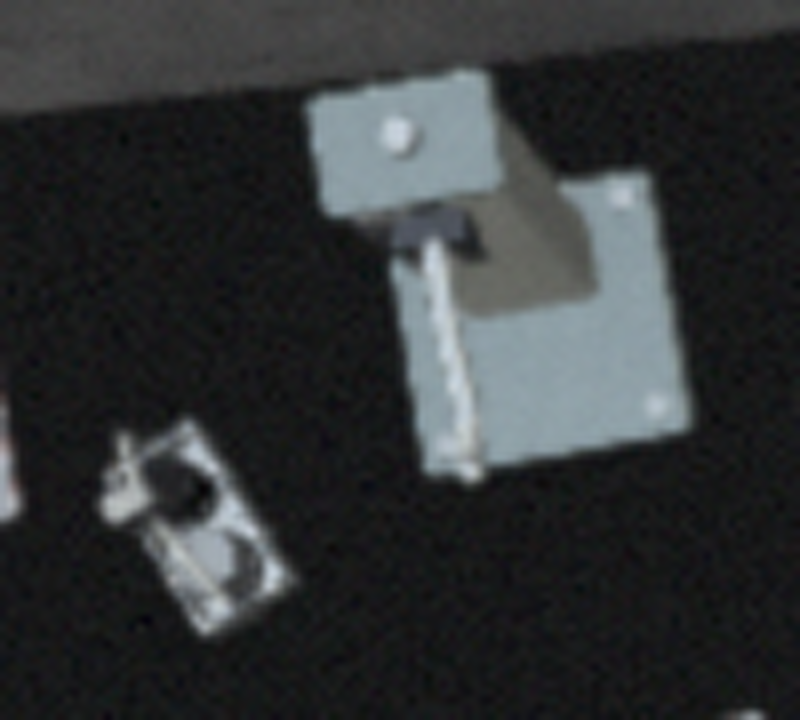

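```bash
cat > h.py <<'E'
import numpy as np, cv2
from scipy.spatial.transform import Rotation as R
from workcell import *
def RT(n): 
    c=get_calibration(n); return c, R.from_euler('xyz',c['attitude'],degrees=True).as_matrix(), c['eye']
def px2w(n,uv,z):
    c,M,e=RT(n); d=M@np.array([(uv[0]-c['cx'])/c['fx'],(uv[1]-c['cy'])/c['fy'],1]); return e+d*(z-e[2])/d[2]
def w2px(n,p):
    c,M,e=RT(n); q=M.T@(np.asarray(p)-e); return np.array([c['cx']+c['fx']*q[0]/q[2],c['cy']+c['fy']*q[1]/q[2]])
def wpose(o):
    T=np.eye(4);T[:3,:3]=R.from_euler('xyz',o['tcp_rot'],degrees=True).as_matrix();T[:3,3]=o['ee_pos'];return T
def wray(o,uv):
    c=get_calibration('wrist');T=wpose(o)@c['mount'];x=(uv[0]-c['cx'])/c['fx'];y=(uv[1]-c['cy'])/c['fy'];r=np.hypot(x,y)
    d=np.array([np.sin(r)*x/r,np.sin(r)*y/r,np.cos(r)]) if r>0 else np.array([0,0,1.]);return T[:3,3],T[:3,:3]@d
def wp(o,uv,z):
    e,d=wray(o,uv);return e+d*(z-e[2])/d[2]
def w2w(o,p):
    c=get_calibration('wrist');T=wpose(o)@c['mount'];q=T[:3,:3].T@(np.asarray(p)-T[:3,3]);r=np.arctan2(np.hypot(q[0],q[1]),q[2]);f=np.hypot(q[0],q[1])
    return np.array([c['cx']+c['fx']*r*q[0]/f,c['cy']+c['fy']*r*q[1]/f])
E
python3 - <<'E'
from h import *
np.set_printoptions(precision=4,suppress=True)
P=lambda a,o,z:px2w("top",(a[0]/8+o[0]-.5+.06,a[1]/8+o[1]-.5+.06),z)
o=(285,205)
t=np.array([P(a,o,.043) for a in [(365,178),(432,295),(203,410),(145,293)]]);print(t,t.mean(0))
l=t[0]+t[1]-t[2]-t[3];print("long dir",np.degrees(np.arctan2(l[1],l[0])),np.linalg.norm(l)/2)
print("tab top",P((290,222),o,.203))
o=(170,200)
t=np.array([P(a,o,.313) for a in [(305,102),(490,70),(503,188),(325,217)]]);print("col",t,t.mean(0))
b=np.array([P(a,o,.014) for a in [(652,172),(692,430),(425,472)]]);print("base",b,(b[0]+b[2])/2)
for a,z in [((398,135),.315),((470,475),.282),((430,240),.276)]:print(P(a,o,z))
E
```

```text
[[ 0.6186 -0.1287  0.043 ]
 [ 0.5706 -0.1549  0.043 ]
 [ 0.5251 -0.0622  0.043 ]
 [ 0.5726 -0.0394  0.043 ]] [ 0.5717 -0.0963  0.043 ]
long dir -63.27835569818446 0.10178687088630996
tab top [ 0.5765 -0.0933  0.203 ]
col [[0.6165 0.2109 0.313 ]
 [0.6269 0.1496 0.313 ]
 [0.5869 0.1449 0.313 ]
 [0.5777 0.2036 0.313 ]] [0.602  0.1773 0.313 ]
base [[0.6448 0.1296 0.014 ]
 [0.5381 0.1128 0.014 ]
 [0.5221 0.2208 0.014 ]] [0.5834 0.1752 0.014 ]
[0.6047 0.1795 0.315 ]
[0.4942 0.1597 0.282 ]
[0.5755 0.1752 0.276 ]
```

The carrier meant is the mouse-pad one: its tray measures 102 mm long, its tab top is at about (0.576,-0.093), and its yaw is about 26.7°. The hook seat is at about (0.515,0.164) with yaw about 8.7°. I'm moving clear of the eyepieces and then over the carrier.

>>> play_rows(
  commands="1 47 250 120 0;1 47 250 120 0;1 47 250 120 0;1 47 250 120 0;1 47 250 120 0;1 47 250 120 0;1 47 250 120 0;1 47 250 120 0;1 47 250 120 0",
  force=40,
)

```text
time: 0.9
ee_pos: [0.1705, -0.2854, 0.3523]
tcp_rot: [179.8, -0.1, 13.1]
wrist_force: [0.9, -1.6, -1.0]
opening: 0.0852
```

>>> play_rows(
  commands="1 250 190 0 13.8;1 250 190 0 13.8;1 250 190 0 13.8;1 250 190 0 13.8;1 250 190 0 13.8;1 250 190 0 13.8;1 250 190 0 13.8;1 250 190 0 13.8;1 250 190 0 13.8;1 250 190 0 13.8",
)

```text
time: 1.73
ee_pos: [0.4211, -0.096, 0.3494]
tcp_rot: [-179.9, 0.2, 26.8]
wrist_force: [0.3, -0.4, -0.2]
opening: 0.0855
```

Run:
```python
from h import *
o=get_obs(); print(o['time'],o['ee_pos'],o['tcp_rot'],o['q'])
cv2.imwrite("pics/w1.png",camera("wrist")[:,:,::-1])
print(w2w(o,[.572,-.0955,.203]))
```

```text
1.7333 [ 0.4211214  -0.09599052  0.3493681 ] [-1.79877549e+02  1.67981772e-01  2.68377501e+01] [-1.28320651e+01 -6.30281702e+00  1.24660066e+01  1.08976293e+02
 -1.29777168e-02  1.40330388e+02]
[406.74813732  59.92531205]
```

View pics/w1.png

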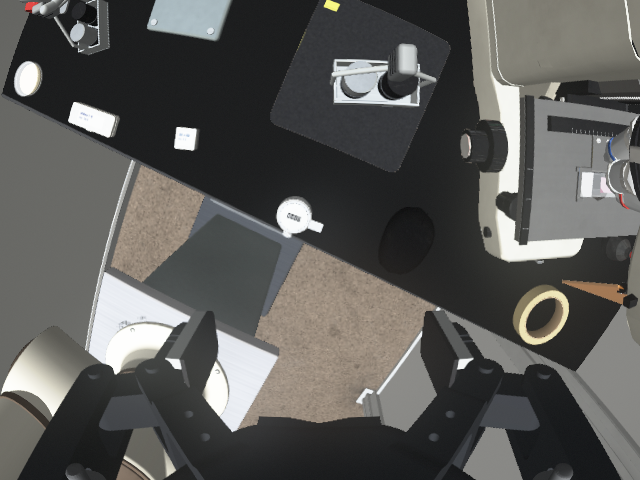

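q6 = q1 + 180 − yaw, so keeping this yaw would run joint 6 past its limit at the hook. The half-turned grasp (yaw −153.3 here, −171.3 at the hook) keeps it in range and puts the camera away from the column.

>>> play_rows(
  commands="1 12 0 0 7;1 24 0 0 14;1 36 0 0 21;1 48 0 0 28;1 60 0 0 35;1 70 0 0 42;1 80 0 0 49;1 90 0 0 56;1 100 0 0 63;1 110 0 0 70",
)

```text
time: 2.62
ee_pos: [0.5299, -0.0979, 0.3513]
tcp_rot: [180.0, 0.0, 96.9]
wrist_force: [-0.1, -1.0, 0.4]
opening: 0.0855
```

>>> play_rows(
  commands="1 0 0 0 7;1 0 0 0 14;1 0 0 0 21;1 0 0 0 28;1 0 0 0 35;1 0 0 0 42;1 0 0 0 49;1 0 0 0 56;1 0 0 0 63;1 0 0 0 70",
)

```text
time: 3.45
ee_pos: [0.5294, -0.0979, 0.3513]
tcp_rot: [-180.0, 0.0, 166.9]
wrist_force: [0.4, 0.4, 0.2]
opening: 0.0856
```

>>> play_rows(
  commands="1 0 0 -20 7;1 0 0 -40 14;1 0 0 -60 21;1 0 0 -60 28;1 0 0 -60 35;1 0 0 -60 40;1 0 0 -60 40;1 0 0 -60 40;1 0 0 -60 40",
)

```text
time: 4.2
ee_pos: [0.5298, -0.0969, 0.2914]
tcp_rot: [-180.0, 0.0, -153.5]
wrist_force: [-1.1, -0.4, 1.3]
opening: 0.0852
```

Run:
```python
from h import *
o=get_obs(); print(o['time'],o['ee_pos'],o['tcp_rot'],o['q'])
im=camera("wrist")[:,:,::-1]
cv2.imwrite("pics/w2.png",im)
print(w2w(o,[.572,-.0955,.203]))
```

```text
4.2 [ 0.52979938 -0.09694484  0.29137747] [-1.79992078e+02  5.56847004e-03 -1.53512804e+02] [-1.03679083e+01  5.23470260e+00  1.71377565e+01  1.01893847e+02
 -2.99906990e-03 -3.68551039e+01]
[293.78688427 303.00947736]
```

View pics/w2.png

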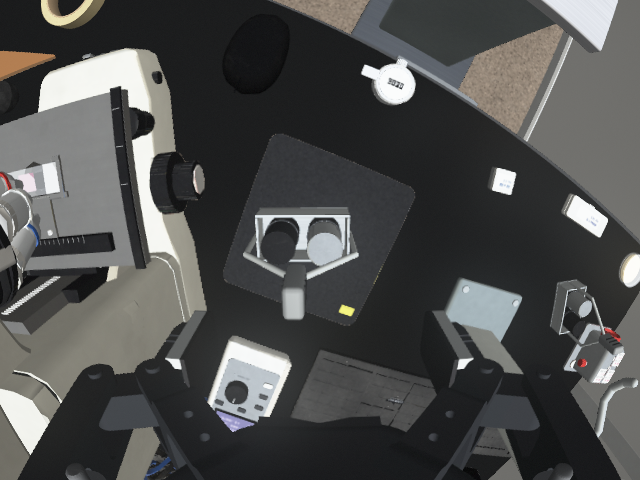

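Run:
```python
import cv2
im=cv2.imread("pics/w2.png")
cv2.imwrite("pics/w2c.png",cv2.resize(im[195:335,235:370],None,fx=4.2,fy=4.2,interpolation=cv2.INTER_CUBIC))
```

```text
(no output)
```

View pics/w2c.png

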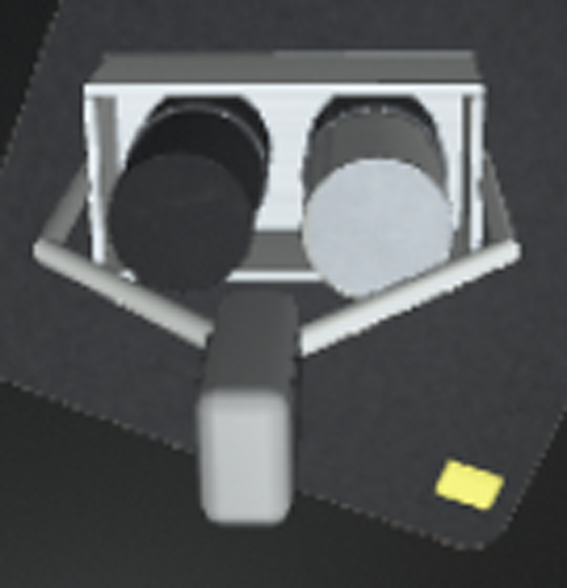

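Run:
```python
from h import *
np.set_printoptions(precision=4,suppress=True)
o=dict(ee_pos=np.array([0.52979938,-0.09694484,0.29137747]),tcp_rot=np.array([-179.992,0.0056,-153.513]))
P=lambda a,z:wp(o,(235-.4+a[0]/4.2,195-.4+a[1]/4.2),z)
t=np.array([P(a,.203) for a in [(200,391),(292,391),(291,522),(203,522)]]);print(t,t.mean(0))
a,b=P((85,86),.043),P((486,86),.043);d=b-a;print(a,b,np.linalg.norm(d),np.degrees(np.arctan2(d[1],d[0])))
print((a+b)/2+.027*np.array([.893,.449,0]))
a,b=P((38,246),.092+.003),P((518,246),.095);d=b-a;print(a,b,(a+b)/2,np.linalg.norm(d),np.degrees(np.arctan2(d[1],d[0])))
```

```text
[[ 0.5649 -0.1076  0.203 ]
 [ 0.5581 -0.0942  0.203 ]
 [ 0.5803 -0.0837  0.203 ]
 [ 0.5871 -0.097   0.203 ]] [ 0.5726 -0.0956  0.203 ]
[ 0.5729 -0.1536  0.043 ] [ 0.5267 -0.0604  0.043 ] 0.10404667120449242 116.37184151457578
[ 0.5739 -0.0948  0.043 ]
[ 0.5979 -0.1455  0.095 ] [ 0.5479 -0.0455  0.095 ] [ 0.5729 -0.0955  0.095 ] 0.11174427467131332 116.5520736587866
```

Tab centre is (0.573,−0.0955) and the yaw matches. I'm descending to TCP z ≈ 0.167.

>>> play_rows(
  commands="1 20 1 0 0;1 43 1 0 0;1 43 1 -25 0;1 43 1 -50 0;1 43 1 -70 0;1 43 1 -90 0;1 43 1 -105 0;1 43 1 -118 0;1 43 1 -124 0;1 43 1 -124 0",
)

```text
time: 5.08
ee_pos: [0.5725, -0.0951, 0.1658]
tcp_rot: [179.9, -0.1, -153.3]
wrist_force: [-1.0, -0.5, 0.4]
opening: 0.0857
```

Run:
```python
from h import *
o=get_obs(); print(o['time'],o['ee_pos'],o['tcp_rot'],o['wrist_force'])
im=camera("wrist")[:,:,::-1]
cv2.imwrite("pics/w3.png",im)
```

```text
5.0833 [ 0.57248704 -0.09507956  0.16584805] [ 1.79924661e+02 -1.06902500e-01 -1.53334916e+02] [-1.00752177 -0.53401064  0.39029074]
```

View pics/w3.png

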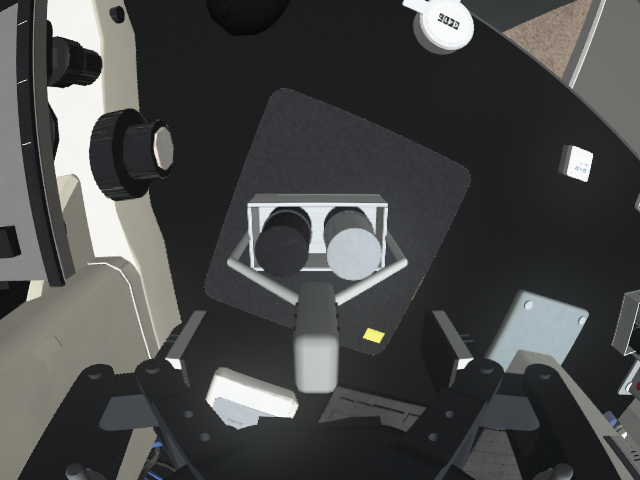

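The tab at (317,345) stands midway between the pads. Closing.

>>> play_rows(
  commands="0 0 0 0 0;0 0 0 0 0;0 0 0 0 0;0 0 0 0 0;0 0 0 0 0;0 0 0 0 0;0 0 0 0 0;0 0 0 0 0;0 0 0 0 0;0 0 0 0 0",
  force=70,
)

```text
time: 5.97
ee_pos: [0.5733, -0.0952, 0.1676]
tcp_rot: [-180.0, 0.0, -153.3]
wrist_force: [1.2, -2.8, 2.7]
opening: 0.0153
```

>>> play_rows(
  commands="0 0 0 3 0;0 0 0 8 0;0 0 0 16 0;0 0 0 25 0;0 0 0 35 0;0 0 0 40 0;0 0 0 40 0;0 0 0 40 0",
)

```text
time: 6.63
ee_pos: [0.5734, -0.0951, 0.2077]
tcp_rot: [-180.0, 0.0, -153.3]
wrist_force: [0.8, -0.8, -4.5]
opening: 0.0151
```

Run:
```python
from h import *
o=get_obs(); print(o['time'],o['ee_pos'],o['tcp_rot'],o['wrist_force'],o['torque'],o['opening'])
im=camera("wrist")[:,:,::-1]
cv2.imwrite("pics/w4.png",im)
```

```text
6.6333 [ 0.57337441 -0.09506968  0.20770015] [-1.79975626e+02  3.52306954e-02 -1.53261644e+02] [ 0.83204008 -0.80233422 -4.511518  ] [-0.04303909  0.0162009   0.063649  ] 0.015128700131222639
```

View pics/w4.png

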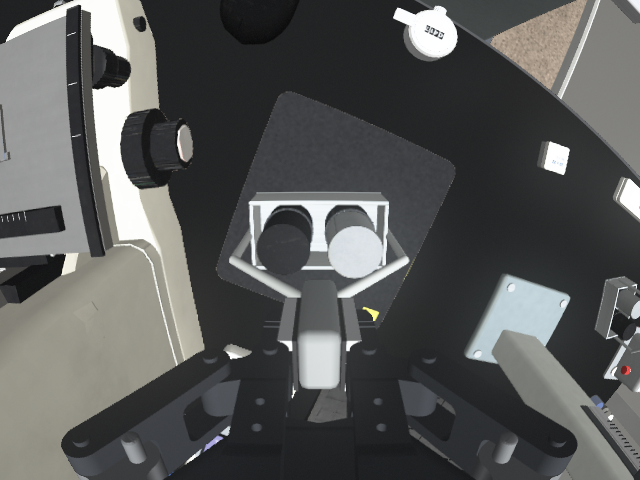

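It's lifted, with the opening at 15 mm and about 4.5 N load. I'm raising it and carrying it to a point ahead of the hook's tip, turned by −18°.

>>> play_rows(
  commands="0 0 0 8 0;0 0 0 22 0;0 0 0 38 0;0 0 0 54 0;0 0 0 70 0;0 0 0 86 0;0 0 0 102 0;0 0 0 116 0;0 0 0 125 0;0 0 0 128 0",
)

```text
time: 7.52
ee_pos: [0.5733, -0.0951, 0.3371]
tcp_rot: [-179.9, 0.1, -153.3]
wrist_force: [-0.6, -0.7, -3.4]
opening: 0.0151
```

>>> play_rows(
  commands="0 -6 6 0 -1;0 -18 18 0 -3;0 -34 34 0 -5;0 -50 50 0 -7;0 -66 70 0 -9;0 -82 92 0 -11;0 -98 114 0 -13;0 -112 136 0 -15;0 -124 156 0 -16;0 -134 174 0 -17",
)

```text
time: 8.35
ee_pos: [0.4379, 0.08, 0.3352]
tcp_rot: [180.0, -0.0, -170.3]
wrist_force: [-0.1, -0.4, -3.6]
opening: 0.015
```

>>> play_rows(
  commands="0 -8 16 0 0;0 -14 32 0 -1;0 -18 48 0 -1;0 -21 60 0 -1;0 -23 67 0 -1;0 -23 70 0 -1;0 -23 70 0 -1",
)

```text
time: 8.93
ee_pos: [0.4161, 0.1492, 0.3351]
tcp_rot: [-180.0, -0.0, -171.2]
wrist_force: [-0.1, -0.5, -4.5]
opening: 0.0152
```

Run:
```python
from h import *
o=get_obs(); print(o['time'],o['ee_pos'],o['tcp_rot'],o['wrist_force'],o['torque'],o['opening'])
for n in ['wrist','scene','top']:
    cv2.imwrite(f"pics/{n}5.png",camera(n)[:,:,::-1])
im=cv2.imread("pics/top5.png");cv2.imwrite("pics/top5c.png",cv2.resize(im[190:310,170:290],None,fx=5,fy=5,interpolation=cv2.INTER_CUBIC))
im=cv2.imread("pics/scene5.png");cv2.imwrite("pics/scene5c.png",cv2.resize(im[160:340,170:380],None,fx=3.3,fy=3.3,interpolation=cv2.INTER_CUBIC))
```

```text
8.9333 [0.4161068  0.1492216  0.33505713] [-1.79993344e+02 -1.84228213e-02 -1.71217550e+02] [-0.06694817 -0.4588674  -4.47556464] [-0.06921649  0.01029618  0.04774171] 0.015155680902490832
```

View pics/wrist5.png

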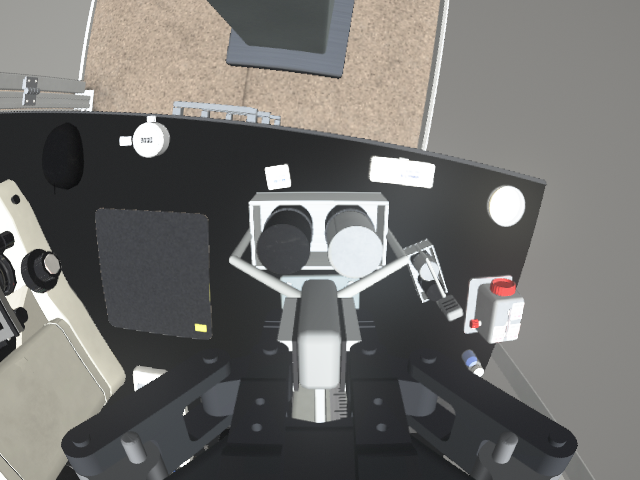

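View pics/scene5c.png

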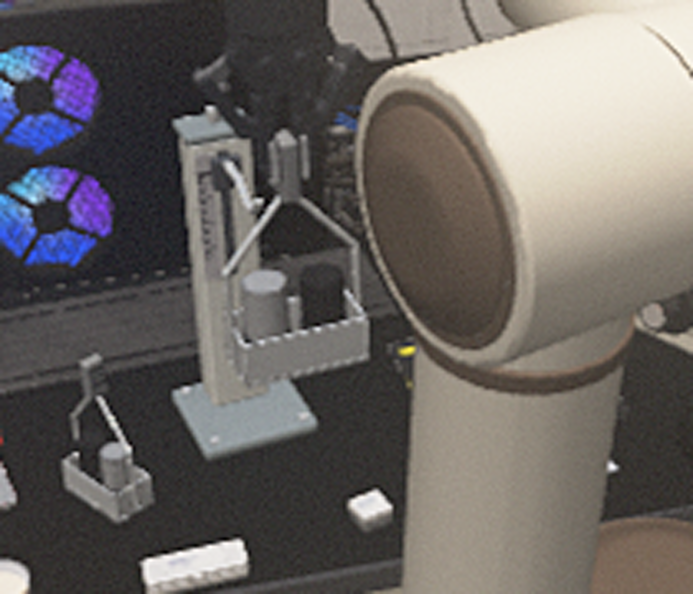

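View pics/top5c.png

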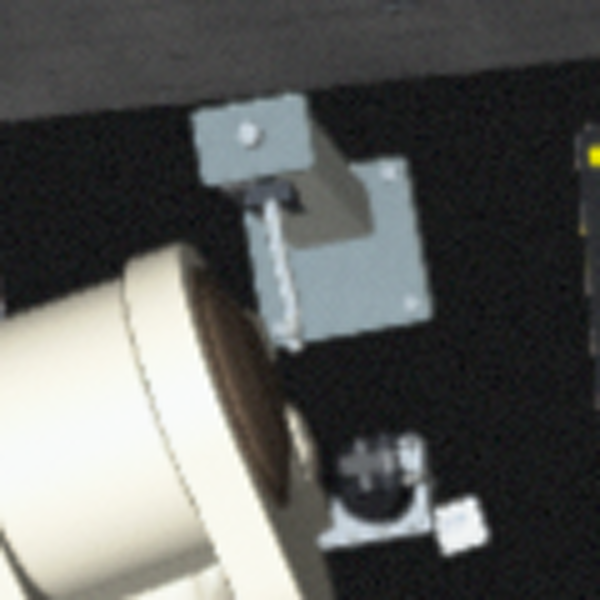

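Run:
```python
from h import *
s=np.array([.515,.164]);ax=np.array([np.cos(np.radians(8.7)),np.sin(np.radians(8.7))])
for d,z in [(-23,.282),(0,.262),(28,.276)]:
    p=np.r_[s+ax*d/1000,z]; print(d,w2px('scene',p),w2px('top',p))
# apex held
print('apex', w2px('scene',[.4161,.1492,.3151]))
o=dict(ee_pos=np.array([.4161068,.1492216,.33505713]),tcp_rot=np.array([-180,0,-171.22]))
for d,z in [(-23,.282),(-7,.262),(7,.262)]: print(w2w(o,np.r_[s+ax*d/1000,z]))
im=cv2.imread("pics/scene5.png");cv2.imwrite("pics/s5d.png",cv2.resize(im[195:260,215:290],None,fx=8,fy=8,interpolation=cv2.INTER_CUBIC))
im=cv2.imread("pics/wrist5.png");cv2.imwrite("pics/w5d.png",cv2.resize(im[340:440,270:370],None,fx=6,fy=6,interpolation=cv2.INTER_CUBIC))
```

```text
-23 [248.53344336 220.04265896] [228.0010596  259.65633429]
0 [246.37758402 222.84635085] [227.98908772 252.11012497]
28 [242.93787074 214.05222957] [225.71704924 241.45336908]
apex [257.05664191 221.63464191]
[318.38730884 378.24211898]
[318.36972551 378.36987675]
[318.34686981 392.65355142]
```

View pics/s5d.png

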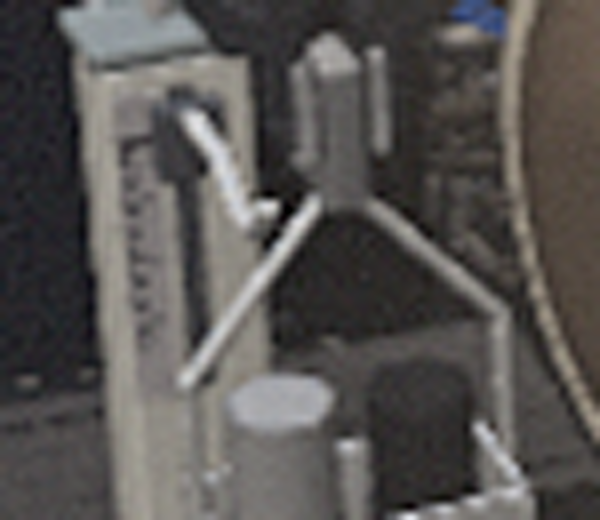

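View pics/w5d.png

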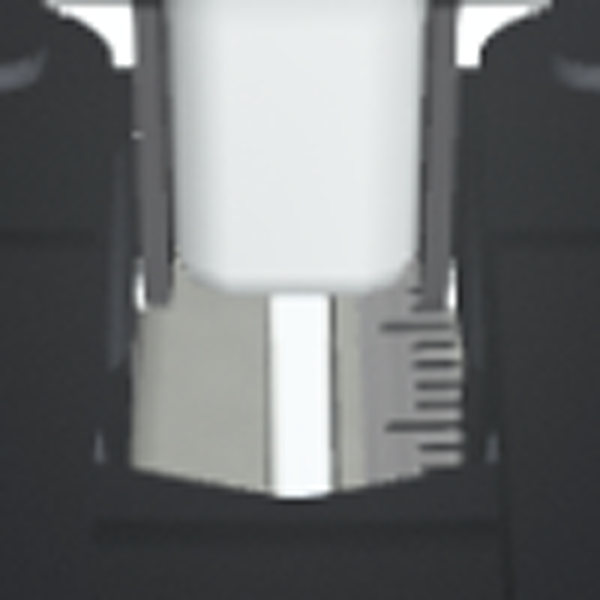

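The hook bar appears straight at column 320 in the wrist view, so yaw is aligned and it sits about 1 mm to +y. The scene picture agrees with the computed seat. I'll average the force while the carrier hangs still.

```bash
cat > avg.py <<'E'
from h import *
def avg(n=20):
    F=[];E=[]
    for i in range(n):
        camera('top');o=get_obs();F.append(o['wrist_force']);E.append(o['joint_efforts'])
    F=np.array(F);E=np.array(E)
    print(o['time'],o['ee_pos'],'F',F.mean(0),'sd',F.std(0),'sem',F.std(0)[2]/n**.5);print('eff',E.mean(0)[1:4],E.std(0)[1:4],o['q'])
    return F,E
E
python3 -c "
from avg import *
F,E=avg(16);print(F[:,2])"
```

```text
9.8833 [0.41610954 0.14898013 0.33527817] F [ 0.10863797 -0.12126576 -4.06070967] sd [0.51720443 0.30670797 0.52434098] sem 0.13108524511273165
eff [-3.91757639e+01  4.59134654e+01 -5.56067837e-04] [0.01442154 0.0088842  0.00049507] [ 1.96989524e+01 -5.92717401e+00  1.11340784e+01  1.07063954e+02
 -1.33833989e-05  1.09591142e+01]
[-4.23910001 -4.2612854  -2.76536078 -4.16839375 -4.64484495 -3.59295642
 -4.1580082  -4.35445939 -4.75075997 -4.31495055 -3.36005255 -4.4977664
 -3.62915686 -4.693017   -3.81802501 -3.72321747]
```

>>> play_rows(
  commands="0 5 2 0 0;0 15 3 0 0;0 28 5 0 0;0 42 7 0 0;0 56 10 0 0;0 70 12 0 0;0 82 14 0 0;0 91 16 0 0;0 97 17 0 0;0 99 17 0 0",
)

```text
time: 10.72
ee_pos: [0.5162, 0.1661, 0.3345]
tcp_rot: [-180.0, -0.1, -171.3]
wrist_force: [-0.0, 0.6, -4.3]
opening: 0.0153
```

>>> play_rows(
  commands="0 0 0 -2 0;0 0 0 -6 0;0 0 0 -11 0;0 0 0 -16 0;0 0 0 -20 0;0 0 0 -22 0;0 0 0 -22 0;0 0 0 -22 0",
)

```text
time: 11.38
ee_pos: [0.515, 0.1659, 0.3133]
tcp_rot: [180.0, 0.0, -171.3]
wrist_force: [-0.4, -0.1, -4.8]
opening: 0.0149
```

Run:
```python
from avg import *
avg(12)
for n in ['wrist','scene','top']:
    cv2.imwrite(f"pics/{n}6.png",camera(n)[:,:,::-1])
im=cv2.imread("pics/scene6.png");cv2.imwrite("pics/s6d.png",cv2.resize(im[185:275,205:295],None,fx=6.6,fy=6.6,interpolation=cv2.INTER_CUBIC))
im=cv2.imread("pics/wrist6.png");cv2.imwrite("pics/w6d.png",cv2.resize(im[270:440,235:405],None,fx=3.5,fy=3.5,interpolation=cv2.INTER_CUBIC))
```

```text
11.9833 [0.5151579  0.16597368 0.31329655] F [-1.81213731e-03 -2.19657801e-01 -4.11746477e+00] sd [0.40875184 0.45247553 0.60861343] sem 0.1756915650240507
eff [-5.41211814e+01  4.65878642e+01 -1.95432095e-03] [0.09122139 0.13556873 0.00762376] [ 1.78580081e+01  6.57800509e+00  2.11262047e+01  1.04546556e+02
 -1.80804089e-04  9.12255232e+00]
```

View pics/s6d.png

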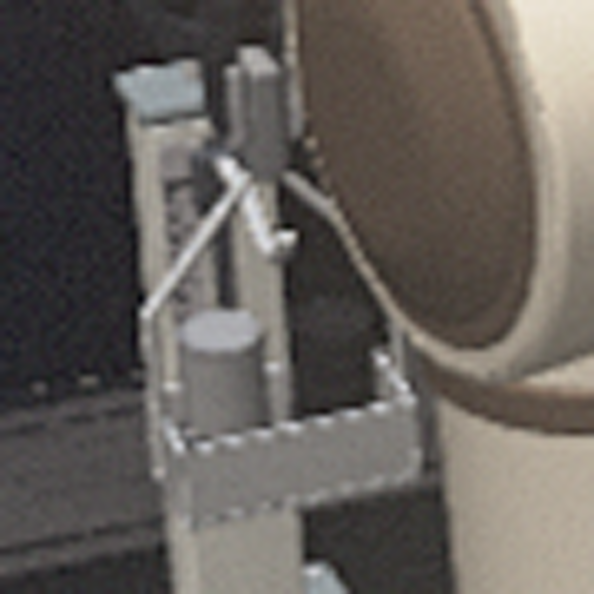

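View pics/w6d.png

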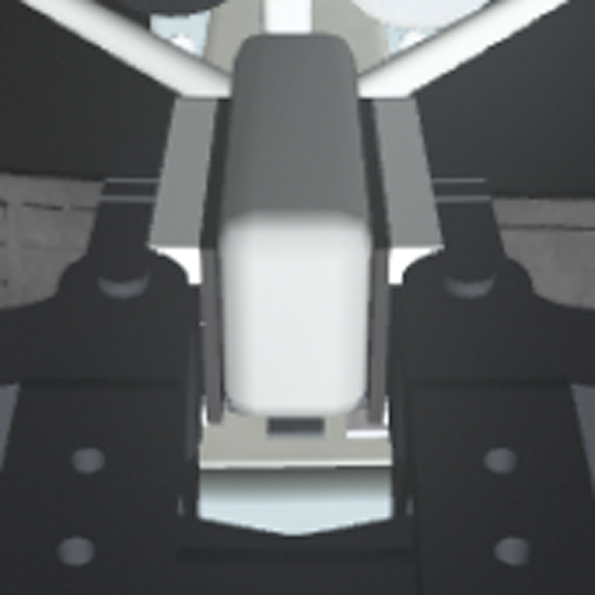

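Run:
```python
from h import *
im=cv2.imread("pics/wrist6.png");cv2.imwrite("pics/w6e.png",cv2.resize(im[170:310,230:410],None,fx=4.4,fy=4.2,interpolation=cv2.INTER_CUBIC))
o=dict(ee_pos=np.array([0.5151579,0.16597368,0.31329655]),tcp_rot=np.array([-180,0,-171.3]))
s=np.array([.515,.1652]);ax=np.array([np.cos(np.radians(8.7)),np.sin(np.radians(8.7))])
for d,z in [(-27,.282),(-23,.282),(-19,.282),(-7,.262),(0,.262),(7,.262)]: 
  p=w2w(o,np.r_[s+ax*d/1000,z]);print(d,p,(p-[230,170])*[4.4,4.2])
```

```text
-27 [317.78573189 235.73482914] [386.25722031 276.08628237]
-23 [317.78852316 243.51361782] [386.26950189 308.75719483]
-19 [317.79158411 251.19001255] [386.28297007 340.99805271]
-7 [317.87285599 259.95484579] [386.64056635 377.81035231]
0 [317.8777171  271.58711072] [386.66195525 426.66586502]
7 [317.88308356 282.93246162] [386.68556765 474.31633882]
```

View pics/w6e.png

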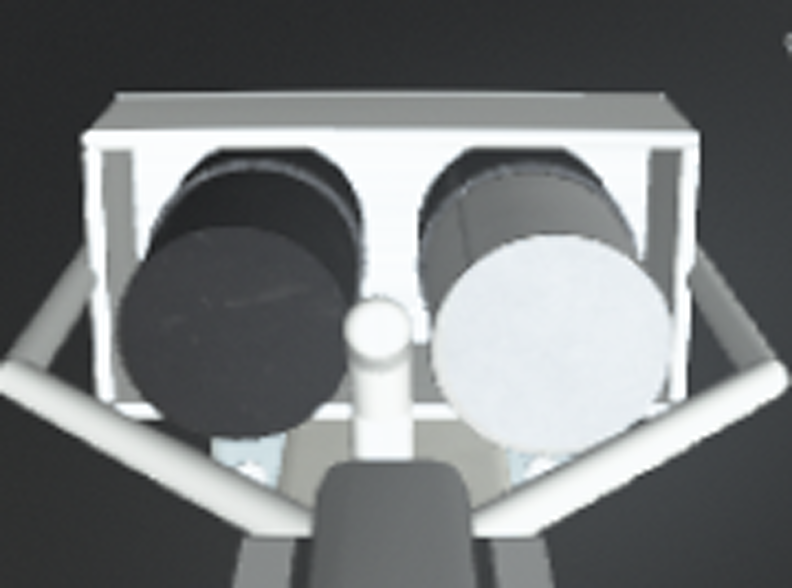

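The tip top shows at (379,332) in the crop against a predicted (386,309), so the seat is about 2 mm farther in +x and 1 mm to −y. I'm correcting that and lowering to about 8 mm above contact.

>>> play_rows(
  commands="0 1 0 -2 0;0 2 -1 -5 0;0 2 -1 -9 0;0 2 -1 -13 0;0 2 -1 -17 0;0 2 -1 -20 0;0 2 -1 -22 0;0 2 -1 -23 0;0 2 -1 -23 0;0 2 -1 -23 0",
)

```text
time: 12.97
ee_pos: [0.5171, 0.165, 0.2904]
tcp_rot: [180.0, 0.0, -171.3]
wrist_force: [0.7, 0.6, -3.6]
opening: 0.0153
```

Run:
```python
from avg import *
avg(10)
for n in ['scene']:
    cv2.imwrite(f"pics/{n}7.png",camera(n)[:,:,::-1])
im=cv2.imread("pics/scene7.png");cv2.imwrite("pics/s7d.png",cv2.resize(im[185:275,205:295],None,fx=6.6,fy=6.6,interpolation=cv2.INTER_CUBIC))
```

```text
13.4667 [0.51714772 0.16497626 0.29031402] F [-0.0642433   0.1413694  -4.01470051] sd [0.36855023 0.53054651 0.28038377] sem 0.08866513170741218
eff [-5.39167128e+01  4.73070552e+01 -2.52666163e-03] [0.06441076 0.07784719 0.00422303] [ 1.76941175e+01  5.79485340e+00  1.76213203e+01  1.01823793e+02
 -1.55725710e-03  8.95571506e+00]
```

View pics/s7d.png

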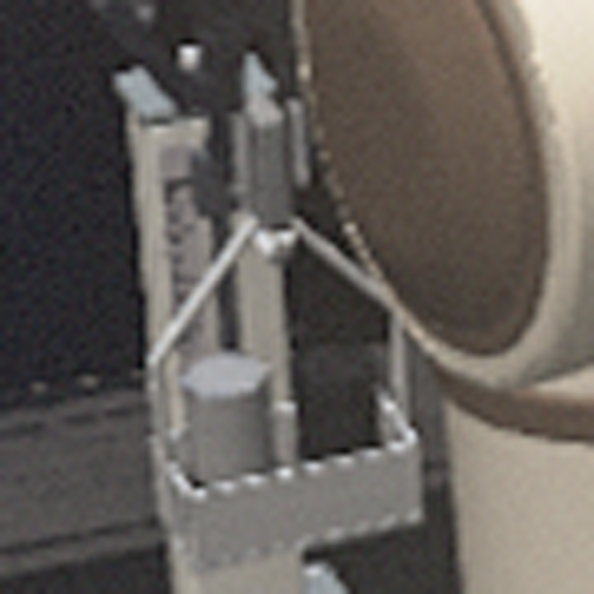

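The apex is above the hook just behind the tip, and the mean weight is about 4.07 N (31 mm of travel expected). I'm lowering at about 18 mm/s.

>>> play_rows(
  commands="0 0 0 -1.5 0;0 0 0 -3 0;0 0 0 -4.5 0;0 0 0 -6 0;0 0 0 -7.5 0;0 0 0 -9 0;0 0 0 -10.5 0;0 0 0 -12 0;0 0 0 -13.5 0;0 0 0 -15 0",
)

```text
time: 14.35
ee_pos: [0.5172, 0.165, 0.2752]
tcp_rot: [180.0, 0.0, -171.3]
wrist_force: [-0.2, -0.4, -3.3]
opening: 0.0154
```

Run:
```python
from avg import *
avg(14)
for n in ['scene']:
    cv2.imwrite(f"pics/{n}8.png",camera(n)[:,:,::-1])
im=cv2.imread("pics/scene8.png");cv2.imwrite("pics/s8d.png",cv2.resize(im[185:275,205:295],None,fx=6.6,fy=6.6,interpolation=cv2.INTER_CUBIC))
```

```text
15.05 [0.51716246 0.16498638 0.27532213] F [ 0.49895659  0.10046813 -2.99694795] sd [0.68082703 0.46770705 0.52673428] sem 0.1407756579489351
eff [-53.16409043  47.03385702   0.16606171] [0.35637412 0.28069167 0.05130289] [1.76933530e+01 5.23109352e+00 1.53028122e+01 1.00065261e+02
 9.37265125e-04 8.95662258e+00]
```

View pics/s8d.png

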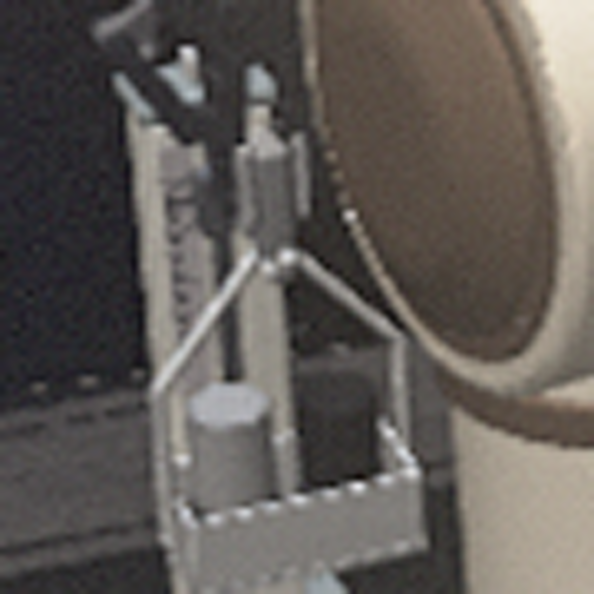

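The bail is on the hook, which now carries about 1.1 N (8 mm). Continuing down.

>>> play_rows(
  commands="0 0 0 -1.5 0;0 0 0 -3 0;0 0 0 -4.5 0;0 0 0 -6 0;0 0 0 -7.5 0;0 0 0 -9 0;0 0 0 -10.5 0;0 0 0 -12 0;0 0 0 -13.5 0;0 0 0 -15 0",
)

```text
time: 15.93
ee_pos: [0.5171, 0.165, 0.2602]
tcp_rot: [180.0, 0.0, -171.3]
wrist_force: [0.2, 0.5, -1.4]
opening: 0.0151
```

Run:
```python
from avg import *
F,E=avg(20);print(E[:,1])
```

```text
16.9333 [0.5171471  0.16497473 0.26030078] F [ 0.63979588  0.1431209  -1.03489342] sd [0.52854392 0.50114978 0.44334561] sem 0.09913509183523461
eff [-51.9252786   46.31519794   0.26592037] [0.30008248 0.22774417 0.05544023] [1.76930088e+01 4.74064546e+00 1.30771868e+01 9.83338113e+01
 2.98846874e-04 8.95446568e+00]
[-53.20291758 -52.00666308 -51.71251774 -51.71258926 -51.76404476
 -51.81123018 -51.84524417 -51.86655164 -51.87921166 -51.88527703
 -51.88724399 -51.88699007 -51.88581705 -51.88367486 -51.88263059
 -51.88012719 -51.87884331 -51.8779242  -51.87860727 -51.87746644]
```

>>> play_rows(
  commands="0 0 0 -1.5 0;0 0 0 -3 0;0 0 0 -4.5 0;0 0 0 -6 0;0 0 0 -7.5 0;0 0 0 -8 0;0 0 0 -8 0;0 0 0 -8 0;0 0 0 -8 0;0 0 0 -8 0",
)

```text
time: 17.77
ee_pos: [0.5172, 0.165, 0.2524]
tcp_rot: [180.0, 0.0, -171.3]
wrist_force: [1.0, 0.8, 0.5]
opening: 0.0154
```

Run:
```python
from avg import *
F,E=avg(40)
im=camera('scene')[:,:,::-1];cv2.imwrite("pics/s9d.png",cv2.resize(im[185:275,205:295],None,fx=6.6,fy=6.6,interpolation=cv2.INTER_CUBIC))
im=camera('wrist')[:,:,::-1];cv2.imwrite("pics/w9.png",im)
```

```text
19.7667 [0.51711974 0.1649577  0.25227743] F [ 1.29138828  0.19882394 -0.04993635] sd [0.46787548 0.5093889  0.44707136] sem 0.07068818938439733
eff [-51.27901241  45.70404598   0.56095558] [0.00241925 0.02119273 0.02309255] [ 1.76929406e+01  4.50637862e+00  1.19240955e+01  9.74193662e+01
 -1.15986611e-03  8.95482070e+00]
```

View pics/s9d.png

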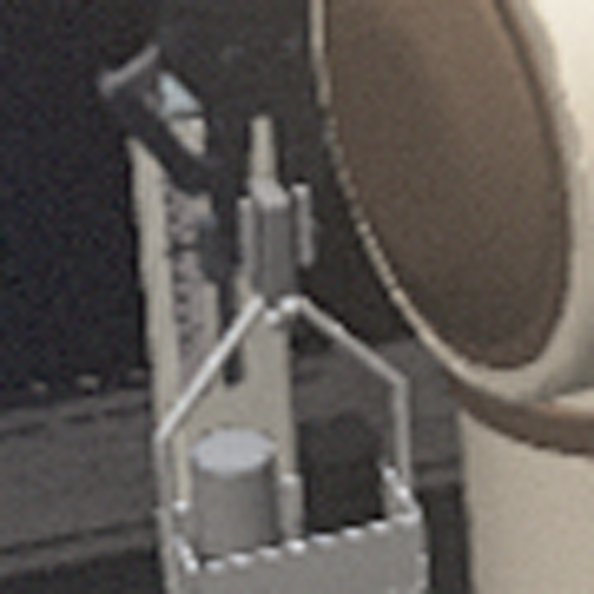

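View pics/w9.png

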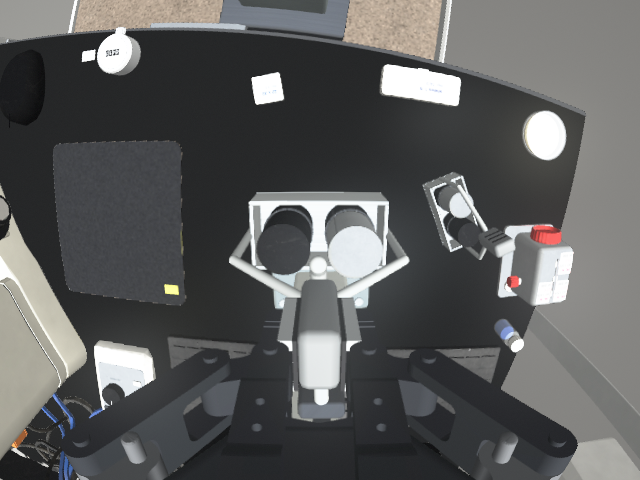

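Run:
```python
from h import *
im=cv2.imread("pics/w9.png");cv2.imwrite("pics/w9e.png",cv2.resize(im[180:420,230:410],None,fx=3.3,fy=2.5,interpolation=cv2.INTER_CUBIC))
im=cv2.imread("pics/w9.png");cv2.imwrite("pics/w9f.png",cv2.resize(im[250:310,285:355],None,fx=10,fy=10,interpolation=cv2.INTER_CUBIC))
o=get_obs();ax=np.array([np.cos(np.radians(8.7)),np.sin(np.radians(8.7))])
for z in (.2503,.2523,.2543):
  p=wp(o,(318,265),z); d=p-o['ee_pos']; print(z,p, d[:2]@ax)
print(o['torque'])
```

```text
0.2503 [0.49432914 0.16086312 0.2503    ] -0.023170183646064844
0.2523 [0.4935702  0.16074968 0.2523    ] -0.023937543890668073
0.2543 [0.49281127 0.16063623 0.2543    ] -0.024704904135271235
[ 0.03436575 -0.28244739 -0.0331108 ]
```

View pics/w9f.png

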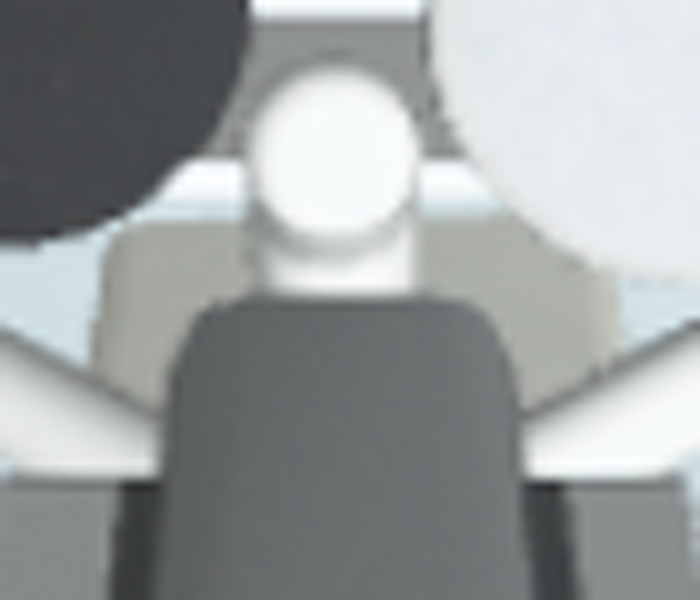

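The wrist view puts the tip 23.9 mm ahead of the apex, so the bail is mid-seat. The vertical load on the gripper is −0.05 ± 0.07 N, which is balanced. A sideways 1.3 N remains in +x, so I'll ease the tool +x to relieve it before release.

>>> play_rows(
  commands="0 0.5 0 0 0;0 0.5 0 0 0;0 0.5 0 0 0",
)

```text
time: 20.12
ee_pos: [0.5177, 0.165, 0.2523]
tcp_rot: [-180.0, 0.0, -171.3]
wrist_force: [1.5, 0.0, 1.1]
opening: 0.0149
```

Run:
```python
from avg import *
F,E=avg(24)
```

```text
21.3167 [0.51763851 0.16495758 0.25230046] F [ 1.84580341  0.45652044 -0.08671334] sd [0.46354532 0.48889351 0.47469792] sem 0.09689730813759277
eff [-51.41744196  45.58671921   0.7563498 ] [0.0128637  0.03797406 0.05021707] [ 1.76762191e+01  4.57160496e+00  1.19961641e+01  9.74222380e+01
 -1.00327957e-03  8.93623320e+00]
```

Run:
```python
from avg import *
F,E=avg(16); print(F[:,0].round(1)); print(E[:,3].round(3)); print(E[:,1].round(3))
im=camera('wrist')[:,:,::-1];cv2.imwrite("pics/w10.png",im)
a=cv2.imread("pics/w9.png");cv2.imwrite("pics/w10c.png",np.hstack([cv2.resize(i[180:420,240:400],None,fx=2.4,fy=2.4) for i in (a,im)]))
```

```text
22.1167 [0.51763081 0.16494719 0.25228535] F [2.04746452 0.31351234 0.1350862 ] sd [0.36247394 0.48442501 0.52687609] sem 0.1317190220296902
eff [-51.43174902  45.53070165   0.82909202] [0.0009503 0.0043123 0.0055029] [ 1.76749105e+01  4.57327433e+00  1.19962455e+01  9.74240582e+01
 -2.91848995e-05  8.93835840e+00]
[2.2 2.  1.6 2.3 2.1 1.7 1.7 2.3 1.6 1.8 1.5 2.4 2.5 2.4 2.7 1.8]
[0.818 0.821 0.822 0.824 0.826 0.827 0.828 0.83  0.831 0.832 0.833 0.834
 0.834 0.835 0.836 0.836]
[-51.43  -51.43  -51.431 -51.431 -51.431 -51.431 -51.432 -51.432 -51.432
 -51.432 -51.432 -51.433 -51.432 -51.433 -51.433 -51.433]
```

View pics/w10c.png

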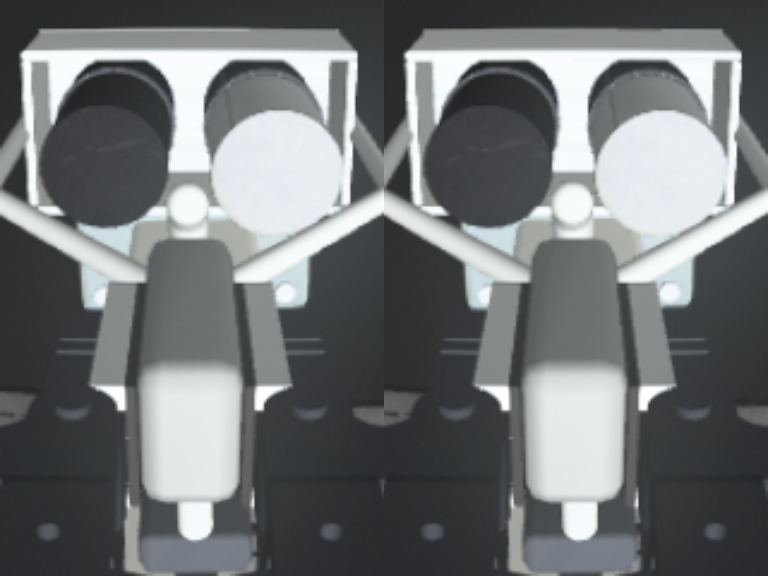

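>>> play_rows(
  commands="0 0.5 0 0 0;0 1 0 0 0;0 1 0 0 0",
)

```text
time: 22.42
ee_pos: [0.5186, 0.1649, 0.2522]
tcp_rot: [-180.0, -0.0, -171.3]
wrist_force: [0.9, 0.3, 0.4]
opening: 0.0148
```

Run:
```python
from avg import *
F,E=avg(16); print(F[:,0].round(1)); print(E[:,3].round(3)); print(E[:,1].round(3)); print(E[:,2].round(3))
```

```text
23.2167 [0.51862344 0.16498127 0.25227258] F [ 1.27083333  0.1325751  -0.2487524 ] sd [0.42895424 0.39944069 0.34154364] sem 0.08538591030301841
eff [-51.56523205  45.81154838   0.52487911] [0.01349436 0.01424009 0.01713596] [1.76456462e+01 4.70591223e+00 1.21362892e+01 9.74314443e+01
 1.79248868e-03 8.90895151e+00]
[1.4 0.8 2.  0.9 1.1 1.2 1.1 1.4 1.4 1.  0.8 2.  1.4 1.6 0.4 1.8]
[0.508 0.498 0.499 0.503 0.509 0.515 0.52  0.525 0.529 0.533 0.537 0.54
 0.542 0.545 0.547 0.549]
[-51.565 -51.545 -51.542 -51.545 -51.55  -51.555 -51.561 -51.566 -51.569
 -51.573 -51.576 -51.578 -51.579 -51.58  -51.579 -51.58 ]
[45.847 45.833 45.826 45.821 45.818 45.815 45.812 45.809 45.807 45.805
 45.803 45.801 45.799 45.797 45.797 45.794]
```

>>> play_rows(
  commands="0 0.5 0 0 0;0 1 0 0 0;0 1.5 0 0 0;0 2 0 0 0;0 2 0 0 0;0 2 0 0 0",
)

```text
time: 23.72
ee_pos: [0.5201, 0.1649, 0.2521]
tcp_rot: [180.0, -0.1, -171.3]
wrist_force: [-4.5, -0.0, -0.0]
opening: 0.0151
```

Run:
```python
from avg import *
F,E=avg(20); print(E[:,3].round(3)); print(E[:,1].round(3))
im=camera('wrist')[:,:,::-1];cv2.imwrite("pics/w11.png",im)
a=cv2.imread("pics/w9.png");cv2.imwrite("pics/w11c.png",np.hstack([cv2.resize(i[180:420,240:400],None,fx=2.4,fy=2.4) for i in (a,im)]))
```

```text
24.7167 [0.52022223 0.16490863 0.25217371] F [-5.06478652 -0.17679265  0.20725317] sd [0.340976   0.49679268 0.40983929] sem 0.09164285205368783
eff [-51.33750486  47.88037491  -2.15731238] [0.01649086 0.00899589 0.00726968] [1.75839581e+01 4.96623138e+00 1.24035601e+01 9.74901253e+01
 8.56888002e-03 8.84179478e+00]
[-2.184 -2.139 -2.155 -2.157 -2.157 -2.157 -2.157 -2.157 -2.157 -2.157
 -2.157 -2.157 -2.157 -2.157 -2.157 -2.157 -2.157 -2.157 -2.157 -2.157]
[-51.29  -51.302 -51.312 -51.325 -51.334 -51.34  -51.342 -51.344 -51.346
 -51.346 -51.347 -51.347 -51.347 -51.347 -51.347 -51.347 -51.347 -51.347
 -51.347 -51.347]
```

View pics/w11c.png

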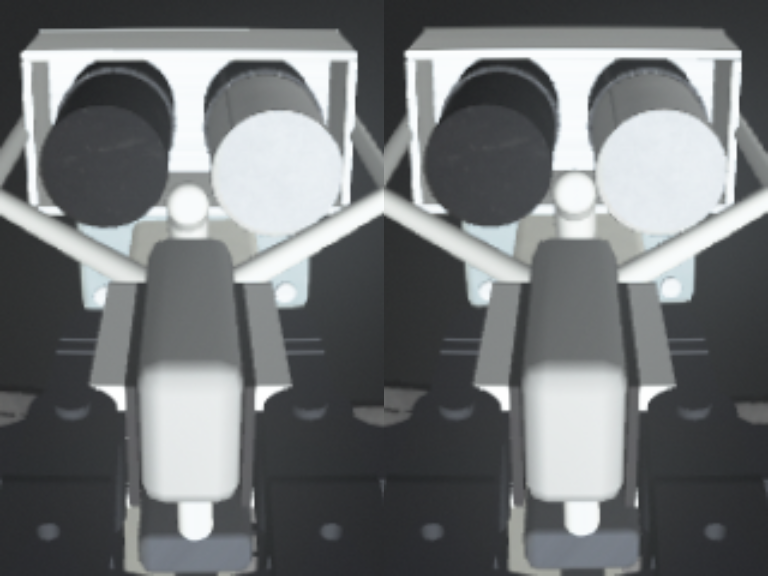

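The force jumped to −5 N in x, so something on the column side is touching. Backing off at once.

>>> play_rows(
  commands="0 -1 0 0 0;0 -1.5 0 0 0;0 -1.5 0 0 0",
)

```text
time: 25.02
ee_pos: [0.5196, 0.1649, 0.2525]
tcp_rot: [-180.0, 0.1, -171.3]
wrist_force: [0.1, -0.7, -0.6]
opening: 0.0149
```

Run:
```python
from avg import *
F,E=avg(14); print(E[:,3].round(3)); print(E[:,1].round(3));print(get_obs()['torque'])
im=camera('scene')[:,:,::-1];cv2.imwrite("pics/s12.png",cv2.resize(im[140:270,200:330],None,fx=4.6,fy=4.6,interpolation=cv2.INTER_CUBIC))
im=camera('wrist')[:,:,::-1];cv2.imwrite("pics/w12.png",cv2.resize(im[340:480,200:440],None,fx=3.3,fy=3.3,interpolation=cv2.INTER_CUBIC))
```

```text
25.7167 [0.51931259 0.16495777 0.2523416 ] F [ 2.36726421 -0.2480136  -0.32559366] sd [0.90001331 0.51726001 0.48046039] sem 0.12840843991307516
eff [-51.71460067  45.58354012   0.85133879] [0.04171501 0.23845847 0.3222069 ] [ 1.76265614e+01  4.77326463e+00  1.22159814e+01  9.74198054e+01
 -8.21917504e-03  8.89119519e+00]
[0.264 0.377 0.485 0.586 0.682 0.771 0.855 0.933 1.006 1.074 1.137 1.196
 1.251 1.302]
[-51.607 -51.657 -51.682 -51.697 -51.707 -51.715 -51.72  -51.726 -51.732
 -51.738 -51.745 -51.752 -51.759 -51.767]
[-0.12996245 -0.77689155  0.01132863]
```

View pics/s12.png

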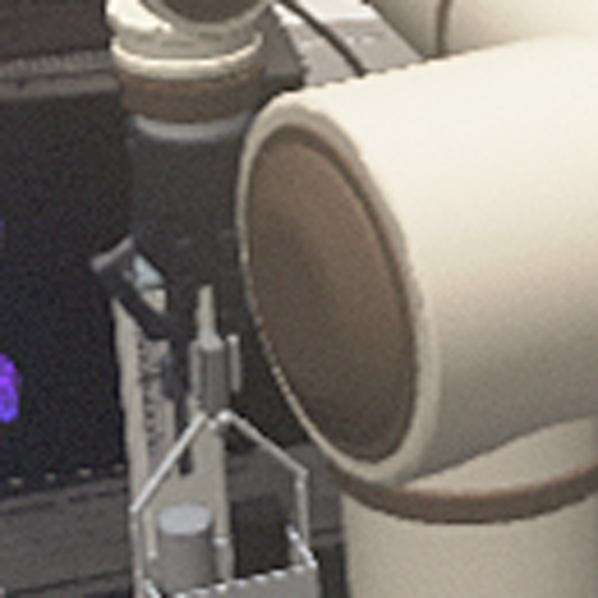

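View pics/w12.png

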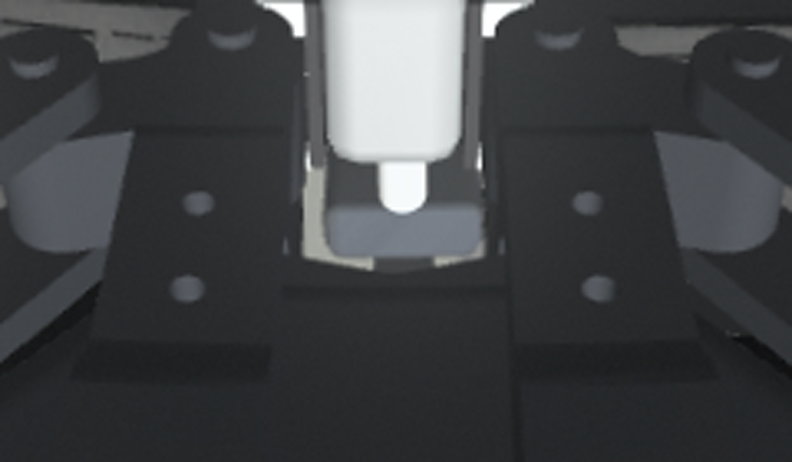

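After backing off, the force reverses and creeps: the bail grips the hook by friction, with stiff stick–slip of about 10 N/mm. The fine steps should centre it at zero side force, and joint-4 effort is a precise indicator (about 0 when free).

>>> play_rows(
  commands="0 0.3 0 0 0;0 0.5 0 0 0",
)

```text
time: 25.98
ee_pos: [0.5195, 0.165, 0.2523]
tcp_rot: [-180.0, -0.0, -171.3]
wrist_force: [1.2, -0.1, 0.5]
opening: 0.015
```

Run:
```python
from avg import *
F,E=avg(16); print(E[:,3].round(3)); print(E[:,1].round(3));print(E[:,2].round(3))
```

```text
26.7833 [0.51956216 0.16497012 0.2522396 ] F [ 1.24025819 -0.71557562 -0.16008608] sd [0.56705083 0.57498484 0.51862276] sem 0.12965568889435805
eff [-51.67711884  45.90594806   0.43418437] [0.04347549 0.08810217 0.12971816] [1.76152585e+01 4.83987822e+00 1.22757329e+01 9.74473007e+01
 5.72871716e-04 8.87532021e+00]
[0.652 0.644 0.602 0.563 0.527 0.493 0.46  0.43  0.402 0.376 0.351 0.329
 0.308 0.288 0.269 0.253]
[-51.826 -51.728 -51.695 -51.681 -51.674 -51.669 -51.666 -51.664 -51.661
 -51.659 -51.657 -51.655 -51.653 -51.651 -51.648 -51.645]
[45.797 45.778 45.785 45.805 45.828 45.852 45.876 45.899 45.921 45.942
 45.961 45.979 45.996 46.011 46.026 46.039]
```

Decaying toward zero; I'll let it settle and average the vertical force.

Run:
```python
from avg import *
F,E=avg(50); print(E[::5,3].round(3)); print(E[::5,1].round(3));print(E[::5,0].round(3))
im=camera('wrist')[:,:,::-1];cv2.imwrite("pics/w13.png",cv2.resize(im[180:420,230:410],None,fx=3.3,fy=2.5))
o=get_obs();print(o['torque'])
```

```text
29.2833 [0.51963367 0.16497212 0.25228853] F [ 0.38977266 -0.72241665 -0.32483938] sd [0.55827015 0.47602262 0.48878057] sem 0.06912401149468794
eff [-51.61793747  46.16621761   0.08774303] [0.00889938 0.04207516 0.0543359 ] [1.76126682e+01 4.83851534e+00 1.22797765e+01 9.74409047e+01
 1.56157384e-03 8.87593304e+00]
[0.237 0.173 0.129 0.099 0.078 0.064 0.054 0.047 0.042 0.039]
[-51.642 -51.632 -51.625 -51.619 -51.617 -51.614 -51.612 -51.611 -51.611
 -51.61 ]
[0.443 0.419 0.405 0.393 0.389 0.379 0.377 0.375 0.372 0.37 ]
[-0.17717093 -0.08811201 -0.03283049]
```

View pics/w13.png

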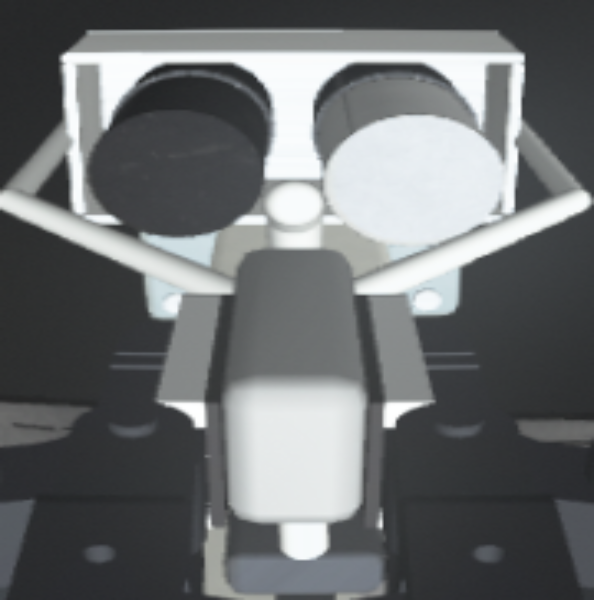

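Side force in x is now about 0. Fy is −0.7 N and Fz −0.3 N. I'm easing y slightly and lowering 2 mm more.

>>> play_rows(
  commands="0 0 -0.1 -1 0;0 0 -0.1 -2 0;0 0 -0.1 -2 0",
)

```text
time: 29.58
ee_pos: [0.5196, 0.1649, 0.25]
tcp_rot: [180.0, -0.0, -171.3]
wrist_force: [0.9, -0.5, 0.8]
opening: 0.0153
```

Run:
```python
from avg import *
F,E=avg(50); print(E[::5,3].round(3)); print(E[::5,1].round(3));print(E[::5,0].round(3)); print(F[:25].mean(0),F[25:].mean(0))
```

```text
32.0833 [0.51963021 0.16486845 0.25028256] F [0.25334749 0.12526381 0.05171579] sd [0.49427571 0.49306736 0.44083475] sem 0.06234344859941611
eff [-51.45063715  46.02697885   0.13415732] [0.02149237 0.0250991  0.01799657] [ 1.76037399e+01  4.77904078e+00  1.19908173e+01  9.72125564e+01
 -1.01360529e-03  8.86250198e+00]
[0.12  0.099 0.117 0.129 0.137 0.142 0.146 0.148 0.15  0.151]
[-51.409 -51.436 -51.459 -51.457 -51.457 -51.457 -51.459 -51.459 -51.459
 -51.459]
[ 0.116  0.058  0.014 -0.015 -0.034 -0.047 -0.057 -0.063 -0.066 -0.069]
[0.11852075 0.14127624 0.00146778] [0.38817422 0.10925139 0.10196381]
```

All residual forces are now near zero (0.25, 0.13, 0.05 N). Releasing.

>>> play_rows(
  commands="0.3 0 0 0 0;0.5 0 0 0 0;0.7 0 0 0 0;0.7 0 0 0 0;0.7 0 0 0 0;0.7 0 0 0 0",
)

```text
time: 32.58
ee_pos: [0.5196, 0.1649, 0.2503]
tcp_rot: [-180.0, -0.0, -171.3]
wrist_force: [0.2, -0.3, -0.2]
opening: 0.0596
```

Run:
```python
from h import *
a=[]
for i in range(4):
    a.append(camera('wrist')[:,:,::-1])
    for _ in range(3): camera('top')
print(get_obs()['wrist_force'],get_obs()['opening'])
cv2.imwrite("pics/w14.png",np.hstack([cv2.resize(i[180:440,230:410],None,fx=1.1,fy=1.1*1.5) for i in a]))
im=camera('scene')[:,:,::-1];cv2.imwrite("pics/s14.png",cv2.resize(im[140:270,200:330],None,fx=4.6,fy=4.6,interpolation=cv2.INTER_CUBIC))
```

```text
[ 0.76578436  0.26467514 -0.42391002] 0.05999740300059272
```

View pics/w14.png

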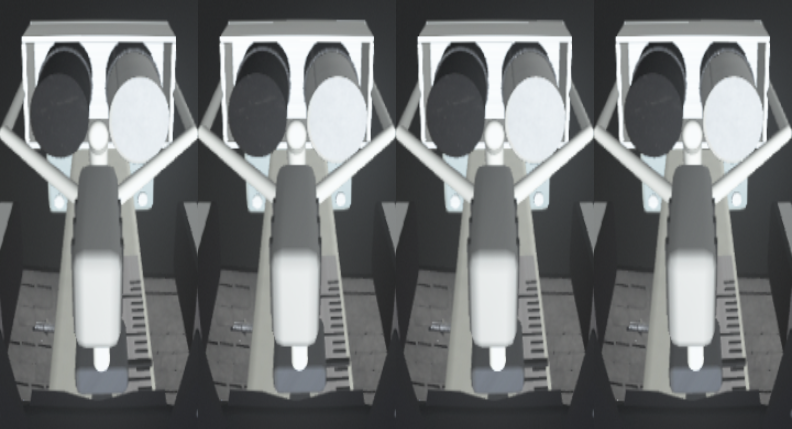

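View pics/s14.png

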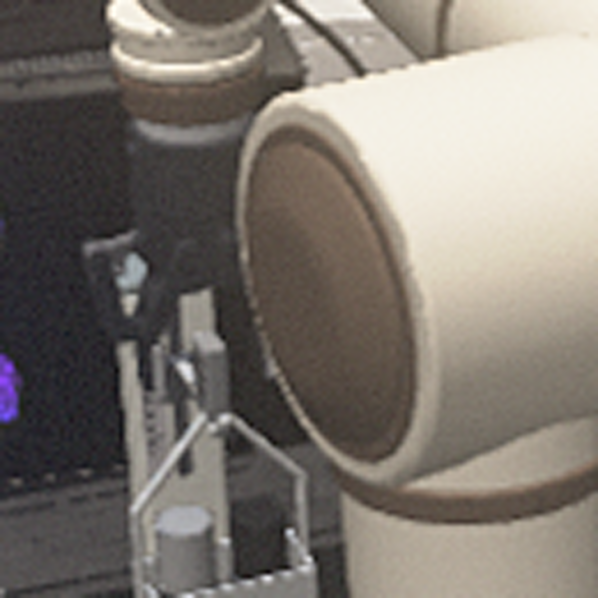

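It was released without a jump and hangs freely between the open pads. Withdrawing straight up.

>>> play_rows(
  commands="0.8 0 0 2 0;0.9 0 0 8 0;1 0 0 16 0;1 0 0 28 0;1 0 0 42 0;1 0 0 58 0;1 0 0 74 0;1 0 0 90 0;1 0 0 105 0;1 0 0 115 0",
)

```text
time: 34.27
ee_pos: [0.5196, 0.1648, 0.3677]
tcp_rot: [180.0, 0.1, -171.3]
wrist_force: [-0.7, -0.5, 1.0]
opening: 0.0853
```

>>> play_rows(
  commands="1 -8 0 0 0;1 -20 0 5 0;1 -35 0 10 0;1 -50 0 15 0;1 -65 0 15 0;1 -80 0 15 0;1 -95 0 15 0;1 -105 0 15 0;1 -105 0 15 0",
)

```text
time: 35.02
ee_pos: [0.4124, 0.1647, 0.3811]
tcp_rot: [180.0, 0.1, -171.2]
wrist_force: [0.3, -0.3, -0.3]
opening: 0.0856
```

Run:
```python
from h import *
o=get_obs();print(o['time'],o['ee_pos'])
a=[];b=[];c=[]
for i in range(6):
    a.append(camera('wrist')[:,:,::-1].astype(int)); b.append(camera('scene')[:,:,::-1].astype(int))
    for _ in range(3): camera('top')
top=camera('top')[:,:,::-1];cv2.imwrite("pics/top15.png",top)
cv2.imwrite("pics/w15.png",a[-1]);cv2.imwrite("pics/s15.png",cv2.resize(b[-1][140:340,140:340].astype(np.uint8),None,fx=3,fy=3))
for i in range(1,6): print(np.abs(a[i]-a[0])[:300].mean(), np.abs(b[i]-b[0])[200:290,215:280].mean(), np.abs(b[i]-b[0])[50:150,120:160].mean())
```

```text
35.0167 [0.41239598 0.16467897 0.38113303]
3.452611111111111 3.930940170940171 2.115
3.217154513888889 3.807122507122507 2.0845
3.158423611111111 3.700968660968661 2.1015
3.140722222222222 3.741139601139601 2.1153333333333335
3.1297725694444445 3.7075213675213674 2.1210833333333334[ WARN:0@10.951] global loadsave.cpp:1063 imwrite_ Unsupported depth image for selected encoder is fallbacked to CV_8U.
```

View pics/w15.png

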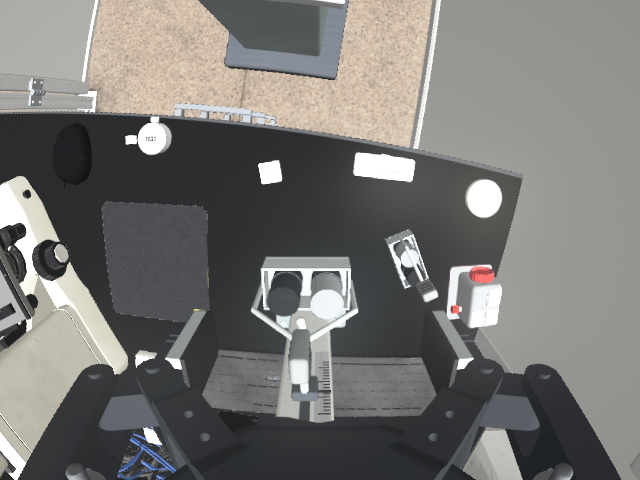

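View pics/s15.png

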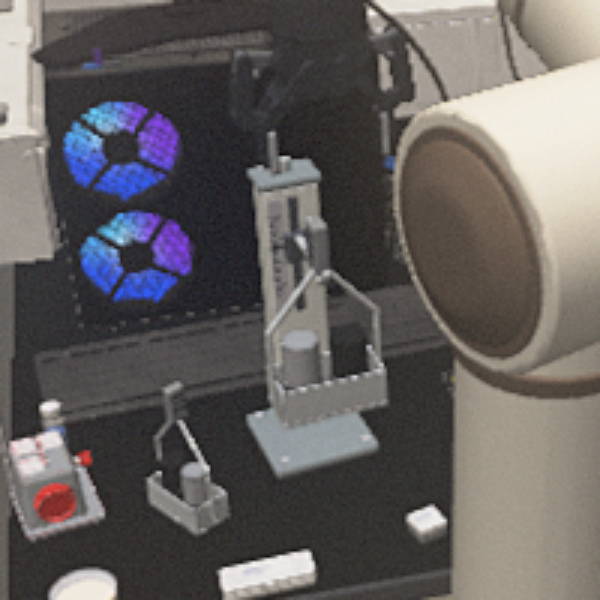

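View pics/top15.png

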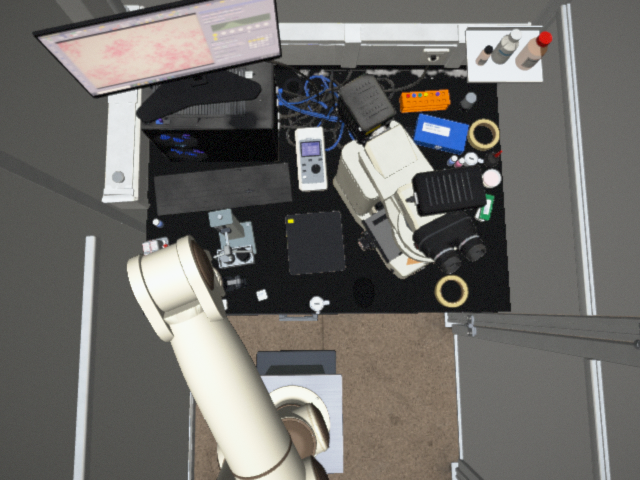

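The carrier hangs upright on the hook and the bystanders are in place. I'll check for swing in a series of frames before handing in.

Run:
```python
from h import *
a=[];t=[]
for i in range(40):
    a.append(cv2.cvtColor(camera('wrist'),cv2.COLOR_RGB2GRAY).astype(np.float32)); t.append(get_obs()['time'])
w=cv2.createHanningWindow((110,80),cv2.CV_32F)
w2=cv2.createHanningWindow((110,80),cv2.CV_32F)
for nm,(r,c) in dict(carrier=(250,250),bg=(130,340)).items():
    d=np.array([cv2.phaseCorrelate(a[0][r:r+80,c:c+110],x[r:r+80,c:c+110],w)[0] for x in a]);print(nm,d.round(2)[::2].tolist())
print(t[-1])
```

```text
carrier [[0.0, 0.0], [-0.0, -0.0], [0.01, -0.0], [-0.0, 0.0], [-0.0, -0.0], [-0.0, 0.01], [0.0, 0.0], [0.0, -0.0], [-0.0, -0.01], [-0.01, 0.0], [0.01, -0.01], [0.0, 0.01], [0.01, 0.0], [0.01, -0.0], [-0.01, -0.0], [0.0, 0.01], [-0.0, 0.0], [0.01, 0.0], [0.01, -0.01], [0.0, -0.0]]
bg [[0.0, 0.0], [0.0, -0.01], [-0.0, -0.01], [-0.0, -0.0], [-0.01, -0.01], [0.0, -0.01], [-0.0, -0.01], [0.01, -0.0], [-0.01, -0.01], [0.0, -0.01], [0.02, -0.0], [-0.0, -0.01], [0.0, -0.01], [0.01, 0.0], [-0.0, -0.01], [-0.0, -0.0], [0.0, -0.01], [0.01, -0.02], [-0.01, -0.01], [0.01, -0.02]]
38.5667
```

The carrier shows no motion above 0.01 px over 2 s. Handing in.

```bash
python3 -c "
from workcell import *
print(job_done())"
```

```text
the job is handed in; nothing more can be done
None
```

The carrier from the mouse pad is hanging by its bail on the balance hook, and I handed the job in at about 38.6 s. I picked it up by the tab, lowered it at about 18 mm/s, and let go when the leftover force on the gripper was about 0.25, 0.13 and 0.05 N (x, y, z). Its weight measured about 4.1 N (0.41 kg), so the expected travel was about 31 mm; I did not read the pointer scale.

**Last checks:** no pointer jump showed in the pictures after release. The carrier looked upright and still, moving no more than 0.01 px over 2 s. The bystanders I could see from above or in the wrist view looked unmoved.

**What disagreed:** while I eased out a sideways friction force on the hook, the force in x briefly reached about −5 N. I took it to be the bail dragging on the hook and backed off. I could not rule out that the gripper itself touched the stand, and if it did, that is right at the 5 N limit. After this easing, the apex sits about 2–3 mm toward the column from the seat's middle, which is within the 15 mm allowed.

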